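# Clear the paints, fetch the armadillo, put the paints back

### The job

On the tray three paint containers (a tin, a bottle and a square jar) stand on cork coasters and hem in an unpainted wooden armadillo. First move all three containers onto the empty side board, leaving the armadillo where it is; then, with all three still standing on the side board, stand the armadillo on its feet in the middle of the turntable. Finally put every container back, upright and centred, on the very coaster it came from; leave the painted bird standing undisturbed throughout.

Things in the scene. Friction and masses are not known exactly. Their poses are not given: they have to be found in the camera images.
- tin: Plain round steel paint tin with a paper label and flat top, straight sides, 58 mm across, 80 mm tall, about 0.3 kg. Origin: centre of its underside, z up. Starts on one of the three coasters (which one varies), within 3 mm of its centre.
- bottle: White round plastic paint bottle, straight sides 46 mm across up to 70 mm, then a short shoulder and a narrow grey cap (26 mm across), 95 mm tall in all, about 0.2 kg. Origin: centre of its underside, z up. Starts on one of the three coasters, within 3 mm of its centre.
- square_jar: White square jar, 50 x 50 mm and 60 mm tall, with a round black lid (40 mm across) on it, 74 mm tall in all, about 0.26 kg. Origin: centre of its underside, z up. x and y are square to its sides, which start within 0.15 rad of the tray's sides wherever it stands. Starts on one of the three coasters, within 3 mm of its centre.
- armadillo: Unpainted carved wooden armadillo, 140 mm long, 36 mm wide, shell top 58 mm above its feet, 0.14 kg; flanks flat and upright from 28 to 42 mm above the feet over its middle 65 mm. Origin: mid-length, at foot level (12 mm above the bench); x to its nose, z up. Stands mid-tray, parallel to the tray's long side (within 0.06 rad), hemmed in by two containers in front, one behind (gaps 3 to 17 mm).
- bird: Small finished bird carving in bright paint on a round green foot 38 mm across, 66 mm tall, 0.1 kg, loose. Origin: centre of its underside, z up. It stands on the tray's far left corner (seen from the robot), about 110 mm to the left of the rear coaster.
- coaster_front_left: Cork coaster, a disc 64 mm across, 3 mm thick, fixed on the dark wooden tray (230 x 280 mm, 12 mm thick, fixed, turned up to 0.25 rad). Origin: centre of its underside, 12 mm above the bench. The three coasters look alike and differ by place: this one is nearest the robot, on the left (+y); its centre is about 100 mm from that of the front right one.
- coaster_front_right: Cork coaster, a disc 64 mm across, 3 mm thick, fixed on the dark wooden tray (230 x 280 mm, 12 mm thick, fixed, turned up to 0.25 rad). Origin: centre of its underside, 12 mm above the bench. The three coasters look alike and differ by place: this one is nearest the robot, on the right (-y).
- coaster_rear: Cork coaster, a disc 64 mm across, 3 mm thick, fixed on the dark wooden tray (230 x 280 mm, 12 mm thick, fixed, turned up to 0.25 rad). Origin: centre of its underside, 12 mm above the bench. The three coasters look alike and differ by place: this one is behind the armadillo, about 56 mm from its long axis.
- turntable: Round grey metal modelling turntable, fixed and not turning; disc 160 mm across, flat top 45 mm above the bench. Origin: on its axis at bench level. Stands to one side of the tray, left or right.
- side_board: Empty flat grey board, 300 mm along its x by 140 mm along its y, 12 mm thick, lying fixed on the bench at the other side of the tray. Origin: centre of its underside, at bench level; top at 12 mm; x points roughly away from the robot (within 0.15 rad). There is room for the three containers in a row along x, 95 mm apart.
Not all that is in view belongs to the job. What is shaped like the bottle but purple or turquoise is not meant. Leave any purple look-alike of the tin alone.

How it is judged:
By the outcome, as a careful person would: the job done as asked, in the order asked, and still so for the second after the job is handed in, with the robot touching nothing.
It also fails if it takes over 141 s, if anything falls off the work surface, if the arm or the gripper's body presses on something with over 40 N, if the wrist force passes 120 N, or if a joint passes its speed limit or range.

### The arm

A 7-joint arm with a two-finger parallel gripper is mounted at the origin on the work surface. World frame = base frame: x ahead of the robot, y to its left, z up, the work surface at z = 0. Lengths are in m, angles in degrees, forces in N, time in s.
With the tool pointing down it reaches from about 0.4 to 0.875 m from the base axis. Payload 6.5 kg.
Tool frame: the origin (TCP) lies midway between the tips of the shut fingers; the grasp point (between the pads) lies 19 mm behind it; z points along the fingers, y is the line along which they close (so a half turn about z gives the same grasp; the last joint's range is limited). The gripper opens to 85 mm and grips with 20 to 120 N. Pads are 22 mm wide; open, the fingers measure 114 mm over their backs; the gripper's body (76 mm by 85 mm) begins 54 mm behind the grasp point. The pads swing forward as they close: fully open they stand 13 mm farther back than shut.
Start: joints at [59.633, 30.733, -0.252, 88.115, 0.149, 61.152, -4.079], TCP at [0.291, -0.581, 0.193] pointing down, gripper open.
Joint ranges: [-154.64, 154.64], [-21.42, 123.67], [-72.66, 72.17], [13.99, 137.28], [-74.86, 254.86], [10.95, 109.41], [-158.01, 158.01]. Speed limits (degrees/s): [136.94, 136.94, 180, 180, 180, 180, 180].

### API

Orientations are given as a 3x3 rotation matrix whose columns are the frame's x, y, z axes.
In Python, from rig import manip, imaging, finish_job, nets gives the robot as it stands.
- The arm moves only by the tool apply_moves, never from a script. Its arguments are lists of equal length, an entry for each row: "offset": the shift along the tool's x, y, z in cm, a list of three; "yaw": the turn about the tool's z in rad; "gripper": the closure in counts, from 0 (fully open) to 255 (shut). In form: {"offset": [[x, y, z], ...], "yaw": [yaw, ...], "gripper": [gripper, ...]}. A call has 1 to 8 rows; each row is the pose to reach, as a shift and turn from the pose commanded when the call began, along the tool's axes at that moment; what a row does not reach only later rows make up. A row lasts 1/10 s, in which the tool goes at most 50 mm and 8.59 degrees, less where a joint would pass 70% of its speed; a pose out of reach is approached as far as the arm can. A call with a gripper value outside its range is refused whole. The fingers move at their own pace and stop on an object; "newtons" is the grip in N (left out, the last holds). Time passes only in rows, so rows that repeat a pose let the fingers close. It gives the time, the measured TCP pose, the force, the opening and the grip force at its end, in the units of the state.
- manip.state(): the state, without advancing time (a new reading comes with each control period).
- imaging.get_image(name): name is "side" or "top"; returns a dict with "image" (480x640x3 uint8, blue, green, red), "camera_matrix" (3x3 intrinsics, pixels), "k1" (the pictures are not rectified: a ray, as slopes to the right and down, at radius r is drawn at 1 + k1 r^2 times it, then the intrinsics apply), "world_from_camera" (4x4, takes a point from camera to world coordinates). Camera axes: x right, y up, looking along -z (the intrinsics and any distortion apply to the point x, -y, -z); pixel columns grow to the right and rows downward; lengths in m; the calibration is good to about 2 mm. A picture is of the moment at which its call begins. There is no depth.
- finish_job(): hands the job in; it is judged then, once.
Trained networks look in the newest picture that a camera, given by its name, has taken for a name from the list of things; names that differ only in an ending like _2 or _b are one class to them, and where a whole thing is asked for, a point or a joint stands for the part that bears it (a point fixed in the world has none). Each returns a list of dicts, best first, with "conf" (0 to 1); they miss things now and then, are a little off and sometimes report something else, mostly with a low value. They report only what shows in the picture. A call takes as long as a camera call. They do not tell look-alikes from the thing itself.
- nets.recognise(camera, thing): "position" ([column, row] in pixels, amid what is visible of it).
- nets.silhouettes(camera, thing): "mask" (480x640 bool, what is visible of it) and "position" ([column, row] in pixels, amid what is visible of it).
The state is a dict: "clock": time; "q": joint angles; "joint_velocities": joint speeds; "tau": joint torques, N m; "tool_pos": TCP position; "orientation": TCP orientation; "force": force on the tool from outside, world axes, zero at the start; "wrist_torque": the same for the moment, N m; "finger_gap": opening from 0.0 (shut) to 1.0 (fully open); "gripper_force": force on a finger pad.
Only numpy, scipy, OpenCV 4.12 (cv2) and the standard library are available. Lean on these libraries where they do the work, as an engineer would, in place of code of your own. Each camera call takes 0.05 s, during which the arm holds its last target. There are 200 camera calls.

## Working session

There is one attempt and no reset: what is moved stays moved. The work goes in short steps, Python scripts to look and compute and a tool call to move; the robot and the scene stay as the last step left them, time stands still between calls to the robot, and variables do not carry over. Pictures are saved under pics/ and viewed, at most 14 in all, crops included, and the job is handed in when it is done.

Besides the shell and the picture viewer there is one more tool, called by a JSON object that holds its "op" and its "data", one argument or row to a line. apply_moves: Moves the arm, as the interface text tells. Its arguments: {"type":"object","properties":{"offset":{"type":"array","items":{"type":"array","items":{"type":"number"}}},"yaw":{"type":"array","items":{"type":"number"}},"gripper":{"type":"array","items":{"type":"number"}},"newtons":{"type":"number"}},"required":["offset","yaw","gripper"]}

```bash
ls; mkdir -p pics; python3 - <<'E'
from rig import manip, imaging, nets
import cv2,numpy as np
s=manip.state(); print(s)
for n in ("top","side"):
    d=imaging.get_image(n); cv2.imwrite(f"pics/{n}0.png",d["image"]); print(n,d["camera_matrix"],d["k1"],d["world_from_camera"])
    for t in ["tin","bottle","square_jar","armadillo","bird","coaster_rear","turntable","side_board"]:
        print(n,t,[(np.round(r["position"]).tolist(),round(r["conf"],2)) for r in nets.recognise(n,t)])
E
```

```text
pics
{'clock': 0.0, 'q': array([59.63311955, 30.77808338, -0.25495984, 88.17235741,  0.1488872 ,
       61.15143333, -4.07690517]), 'joint_velocities': array([ 0.01900751, -0.05921032, -0.07920534, -0.09434324, -0.08015086,
       -0.03537635,  0.0996091 ]), 'tau': array([ 1.12232286e-03, -5.83397698e+01,  1.04841638e+00, -2.59103823e+01,
        1.22385425e-02,  9.52496164e-03,  1.97970894e-05]), 'tool_pos': array([ 0.29044375, -0.58070087,  0.19189512]), 'orientation': array([[ 8.94301875e-01,  4.47463232e-01, -9.00933063e-04],
       [ 4.47464122e-01, -8.94300582e-01,  1.52617284e-03],
       [-1.22798731e-04, -1.76799445e-03, -9.99998430e-01]]), 'force': array([ 0.17644371,  0.2019665 , -0.42001496]), 'wrist_torque': array([ 0.00926902, -0.01000704, -0.0121692 ]), 'gripper_force': 0.0, 'finger_gap': 0.9966130653745318}
top [[484.59933096   0.         322.57804888]
 [  0.         484.59933096 230.86843035]
 [  0.           0.           1.        ]] 0.005898714279857684 [[-0.00260239  0.99150165 -0.13006809  0.44175317]
 [-0.99998494 -0.00195188  0.00512857  0.00454582]
 [ 0.004831
[... 625 characters left out ...]

 [  0.           0.           1.        ]] -0.07604973365803194 [[-0.96788424  0.17409297 -0.18136078  0.41631375]
 [-0.25115988 -0.70091266  0.66756285  0.61569036]
 [-0.01090006  0.69167411  0.72212749  0.72783532]
 [ 0.          0.          0.          1.        ]]
side tin [([342.0, 279.0], 0.67), ([319.0, 251.0], 0.59), ([436.0, 355.0], 0.55)]
side bottle [([290.0, 244.0], 0.79), ([186.0, 299.0], 0.61), ([204.0, 259.0], 0.59)]
side square_jar [([361.0, 238.0], 0.94), ([341.0, 278.0], 0.52)]
side armadillo [([319.0, 250.0], 0.87)]
side bird [([257.0, 289.0], 0.84)]
side coaster_rear [([290.0, 268.0], 0.65)]
side turntable [([321.0, 425.0], 0.87)]
side side_board [([403.0, 163.0], 0.58)]
```

View pics/top0.png

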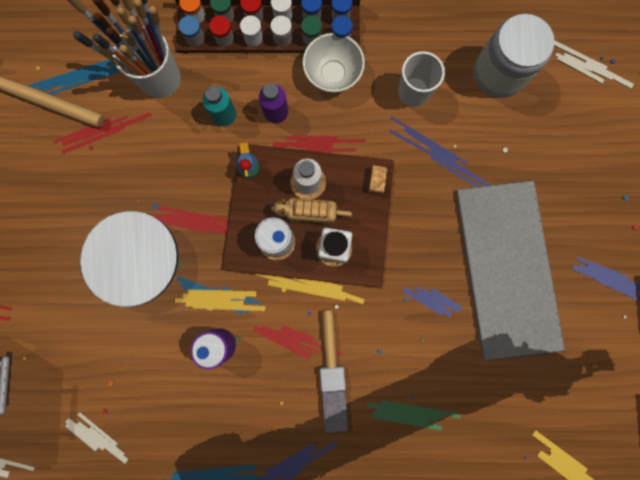

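View pics/side0.png

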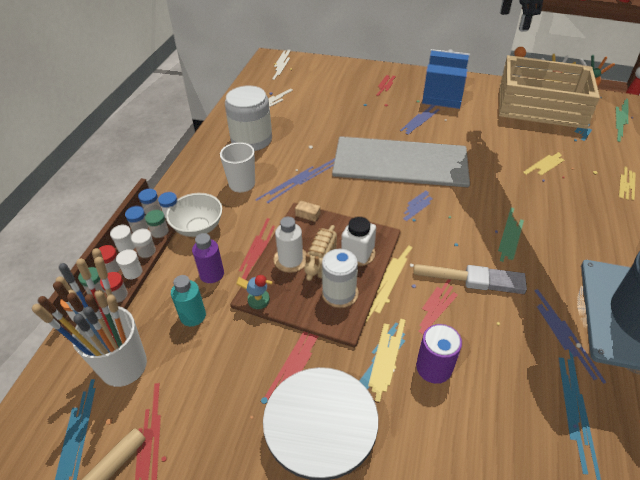

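Top view:
- Tin at (274,237), front left. Purple look-alike at (212,348).
- Bottle at (307,177), rear. Look-alikes: turquoise (217,104), purple (273,103).
- Jar at (336,245), front right.
- Armadillo at (310,210), nose to the left.
- Bird at (246,162), turntable at (129,257), board at (510,271).
- Eraser at (378,179), to be left alone.

Side view: tin (341,277), bottle (289,245), jar (359,240), bird (257,290).

The plain steel tin, the white bottle and the square jar on the tray match the descriptions.

```bash
cat > h.py <<'E'
import numpy as np, cv2
from scipy.optimize import minimize
from rig import manip, imaging, nets
def circ(r,z,n=48):
    a=np.linspace(0,2*np.pi,n,endpoint=False); return np.c_[r*np.cos(a),r*np.sin(a),np.full(n,z)]
def box(lx,ly,z): return np.array([[sx*lx/2,sy*ly/2,z] for sx in(-1,1) for sy in(-1,1)])
V=lambda *a: np.vstack(a)
M={"tin":[V(circ(.029,0),circ(.029,.08))],
 "bottle":[V(circ(.023,0),circ(.023,.07)),V(circ(.023,.07),circ(.013,.078)),V(circ(.013,.078),circ(.013,.095))],
 "square_jar":[V(box(.05,.05,0),box(.05,.05,.06)),V(circ(.02,.06),circ(.02,.074))],
 "turntable":[circ(.08,.045)],"side_board":[V(box(.3,.14,0),box(.3,.14,.012))],
 "coaster":[circ(.032,.003)],"bird":[circ(.019,0)],
 "armadillo":[V(box(.065,.036,.028),box(.065,.036,.042))]}
def proj(d,P):
    T=np.linalg.inv(d["world_from_camera"]); c=P@T[:3,:3].T+T[:3,3]
    s=np.c_[c[:,0],-c[:,1]]/(-c[:,2:3]); s=s*(1+d["k1"]*(s**2).sum(1,keepdims=True))
    K=d["camera_matrix"]; return s*[K[0,0],K[1,1]]+K[:2,2]
def ray(d,px,z):
    K=d["camera_matrix"]; t=(np.array(px,float)-K[:2,2])/[K[0,0],K[1,1]]; s=t.copy()
    for _ in range(10): s=t/(1+d["k1"]*(s**2).sum())
    T=d["world_from_camera"]; v=T[:3,:3]@[s[0],-s[1],-1]; o=T[:3,3]; return o+v*(z-o[2])/v[2]
def render(d,thing,p,z0):
    c,s=np.cos(p[2]),np.sin(p[2]); R=np.array([[c,-s,0],[s,c,0],[0,0,1]]); m=np.zeros((480,640),np.uint8)
    for part in M[thing]:
        q=cv2.convexHull(proj(d,part@R.T+[p[0],p[1],z0]).astype(np.float32))
        b=np.zeros_like(m); cv2.fillConvexPoly(b,np.round(q*256).astype(np.int32),255,cv2.LINE_AA,8); m=np.maximum(m,b)
    return m/255.
def near(cam,thing,xy,z,tol=40):
    d=imaging.get_image(cam); px=proj(d,np.array([[*xy,z]]))[0]
    L=[r for r in nets.silhouettes(cam,thing) if np.hypot(*(np.array(r["position"])-px))<tol]
    return d,(L[0] if L else None)
def fit(d,thing,mask,p0,z0,yaw=False):
    m=mask.astype(float)
    def f(v):
        r=render(d,thing,[v[0],v[1],v[2] if yaw else p0[2]],z0); return -np.minimum(r,m).sum()/np.maximum(r,m).sum()
    n=3 if yaw else 2; x0=np.array(p0[:n],float)
    S=np.vstack([x0]+[x0+np.eye(n)[i]*[.01,.01,.15][i] for i in range(n)])
    r=minimize(f,x0,method="Nelder-Mead",options=dict(initial_simplex=S,xatol=1e-4,fatol=1e-5)); return r.x,-r.fun
def locate(thing,xy,z0,zc,yaw0=0,yaw=False,cams=("top","side"),net=None,tol=40):
    out=[]
    for c in cams:
        d,r=near(c,net or thing,xy,zc,tol)
        if r is None: print(c,thing,"none"); continue
        x,s=fit(d,thing,r["mask"],[*xy,yaw0],z0,yaw); print(c,thing,np.round(x,4),"iou %.3f conf %.2f"%(s,r["conf"])); out.append(x)
    return out
E
python3 - <<'E'
from h import *
d=imaging.get_image("top")
for t,px,z0,zc,yw in [("tin",(274,238),.015,.07,0),("bottle",(307,175),.015,.07,0),("square_jar",(336,245),.015,.06,1),("turntable",(129,257),0,.045,0),("side_board",(510,272),0,.012,1)]:
    xy=ray(d,px,zc)[:2]; locate(t,xy,z0,zc,0,bool(yw))
# armadillo / tray / bird
for c in("top","side"):
    d=imaging.get_image(c)
    for r in nets.silhouettes(c,"armadillo"):
        ys,xs=np.nonzero(r["mask"]); P=np.array([ray(d,(x,y),.055)[:2] for x,y in zip(xs,ys)])
        w,v=np.linalg.eigh(np.cov(P.T)); e=v[:,1]; q=(P-P.mean(0))@e
        print(c,r["position"],r["conf"],"mean",P.mean(0),"axis",e,np.arctan(e[0]/e[1]),"ends",P.mean(0)+e*q.min(),P.mean(0)+e*q.max())
d=imaging.get_image("top")
for px in [(240,146),(393,159),(383,287),(222,270)]: print("tray",ray(d,px,.012))
E
```

```text
top tin [0.5349 0.0801] iou 0.913 conf 0.93
side tin [0.5354 0.0765] iou 0.935 conf 0.73
top bottle [0.6393 0.026 ] iou 0.876 conf 0.78
side bottle [0.6417 0.0206] iou 0.841 conf 0.97
top square_jar [ 0.5236 -0.0201 -0.1876] iou 0.916 conf 0.73
side square_jar [ 0.5234 -0.0266 -0.0524] iou 0.817 conf 0.82
top turntable [0.5034 0.3233] iou 0.981 conf 0.91
side turntable [0.5036 0.3251] iou 0.983 conf 0.66
top side_board [ 0.487  -0.3246  0.1121] iou 0.961 conf 0.88
side side_board [ 0.4864 -0.3296  0.1244] iou 0.937 conf 0.72
top [307.5, 209.7] 0.9 mean [0.58279628 0.02400634] axis [0.08671162 0.99623345] 0.08682065597514932 ends [ 0.57658099 -0.04740137] [0.58825443 0.08671531]
side [317.9, 250.2] 0.83 mean [0.58282009 0.02653136] axis [0.05739724 0.99835142] 0.057428801463830566 ends [ 0.57895863 -0.04063367] [0.58663212 0.09283686]
tray [0.70647394 0.14807108 0.012     ]
tray [ 0.6821387  -0.12637643  0.012     ]
tray [ 0.45426856 -0.10416008  0.012     ]
tray [0.48430511 0.17495949 0.012     ]
```

```bash
python3 - <<'E'
from h import *
d=imaging.get_image("top"); im=cv2.resize(d["image"][135:295,215:400],None,fx=4,fy=4,interpolation=cv2.INTER_CUBIC)
def poly(t,p,z):
    r=(render(d,t,p,z)[135:295,215:400]*255).astype(np.uint8); r=cv2.resize(r,None,fx=4,fy=4,interpolation=cv2.INTER_LINEAR)
    c,_=cv2.findContours((r>127).astype(np.uint8),cv2.RETR_EXTERNAL,cv2.CHAIN_APPROX_NONE); cv2.drawContours(im,c,-1,(0,255,0),1)
poly("tin",[.535,.0785,0],.015);poly("bottle",[.6405,.0235,0],.015);poly("square_jar",[.5235,-.0235,-.12],.015);poly("armadillo",[.583,.02,1.49],.012)
cv2.imwrite("pics/c1.png",im)
E
```

```text
(no output)
```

View pics/c1.png

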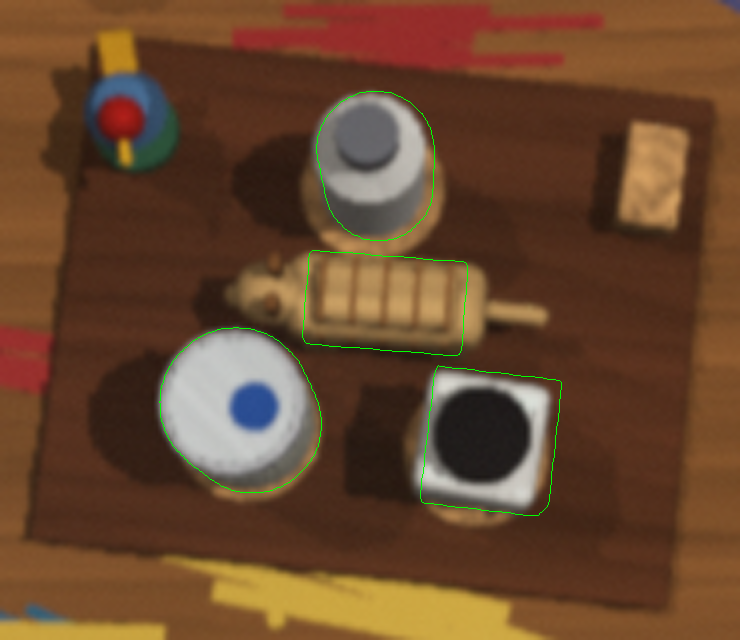

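The crop confirms the steel tin, the white bottle and the square jar. The top-view fit is right for the jar; the side view is biased by about 4 mm in y. I'll start with the jar.

```bash
cat > go.py <<'E'
import sys,numpy as np
from rig import manip
def go(x,y,z,ang=None):
    s=manip.state(); R=s["orientation"]; o=R.T@(np.array([x,y,z])-s["tool_pos"])*100
    a=np.degrees(np.arctan2(R[1,0],R[0,0])); yw=0 if ang is None else np.radians(a-ang)
    print("off",np.round(o,2),"yaw %.3f"%yw,"| at",np.round(s["tool_pos"],4),"ang %.1f"%a,"t %.1f gap %.3f F %.1f"%(s["clock"],s["finger_gap"],s["gripper_force"]))
if __name__=="__main__":
    go(*[None if v=="n" else float(v) for v in sys.argv[1:]])
E
python3 go.py .524 -.021 .17 -8.5
```

```text
off [ 45.93 -39.68   2.28] yaw 0.612 | at [ 0.2908 -0.5813  0.1928] ang 26.6 t 2.2 gap 0.999 F 0.0
```

{"op": "apply_moves", "data": {
  "offset": [
    [4,-3.3,0],
    [8,-6.7,0],
    [12,-10,0],
    [16,-13.5,0],
    [20,-17,0],
    [24,-20.5,0],
    [28,-24,0],
    [32,-27.5,0]
  ],
  "yaw": [0.1,0.2,0.3,0.4,0.5,0.6,0.612,0.612],
  "gripper": [0,0,0,0,0,0,0,0]
}}

```text
clock: 3.05
tool_pos: [0.4462, -0.2107, 0.1932]
orientation: [[0.989, -0.148, 0.001], [-0.148, -0.989, -0.0], [0.001, 0.0, -1.0]]
force: [0.9, -0.3, 0.5]
finger_gap: 1.0
gripper_force: 0.0
```

```bash
python3 go.py .524 -.021 .16 -8.5
```

```text
off [  4.88 -19.91   3.31] yaw -0.000 | at [ 0.4462 -0.2107  0.1932] ang -8.5 t 3.0 gap 1.000 F 0.0
```

{"op": "apply_moves", "data": {
  "offset": [
    [1.1,-4.5,0],
    [2.2,-9,0.5],
    [3.3,-13.5,1.5],
    [4.1,-17,2.5],
    [4.4,-17.9,3],
    [4.4,-17.9,3],
    [4.4,-17.9,3]
  ],
  "yaw": [0,0,0,0,0,0,0],
  "gripper": [0,0,0,0,0,0,0],
  "newtons": 40
}}

```text
clock: 3.75
tool_pos: [0.5152, -0.0436, 0.1629]
orientation: [[0.989, -0.149, -0.0], [-0.149, -0.989, -0.001], [-0.0, 0.001, -1.0]]
force: [0.7, 0.2, 0.1]
finger_gap: 1.002
gripper_force: 0.0
```

```bash
python3 go.py .524 -.021 .034 -8.5
```

```text
off [ 0.53 -2.38 12.89] yaw -0.001 | at [ 0.5152 -0.0436  0.1629] ang -8.6 t 3.8 gap 1.002 F 0.0
```

{"op": "apply_moves", "data": {
  "offset": [
    [0.5,-2.4,2],
    [0.5,-2.4,5],
    [0.5,-2.4,8.5],
    [0.5,-2.4,11.5],
    [0.5,-2.4,12.9],
    [0.5,-2.4,12.9],
    [0.5,-2.4,12.9]
  ],
  "yaw": [0,0,0,0,0,0,0],
  "gripper": [0,0,0,0,0,0,0]
}}

```text
clock: 4.45
tool_pos: [0.5248, -0.0199, 0.0349]
orientation: [[0.989, -0.149, 0.001], [-0.149, -0.989, -0.0], [0.001, 0.0, -1.0]]
force: [0.1, 0.7, 0.1]
finger_gap: 0.998
gripper_force: 0.0
```

{"op": "apply_moves", "data": {
  "offset": [
    [0,0,0],
    [0,0,0],
    [0,0,0],
    [0,0,0],
    [0,0,0],
    [0,0,0]
  ],
  "yaw": [0,0,0,0,0,0],
  "gripper": [60,120,200,255,255,255]
}}

```text
clock: 5.05
tool_pos: [0.5247, -0.0202, 0.0353]
orientation: [[0.989, -0.148, 0.001], [-0.148, -0.989, -0.001], [0.001, 0.001, -1.0]]
force: [-3.6, -3.3, 13.4]
finger_gap: 0.453
gripper_force: 47.0
```

```bash
python3 go.py .581 -.316 .14 -8.5
```

```text
off [  9.97  28.43 -10.42] yaw -0.001 | at [ 0.5247 -0.0202  0.0353] ang -8.5 t 5.0 gap 0.453 F 47.0
```

```bash
python3 - <<'E'
from h import *
a=cv2.resize(imaging.get_image("side")["image"][180:330,240:440],None,fx=4,fy=4); cv2.imwrite("pics/g1.png",a)
print(manip.state())
E
```

```text
{'clock': 5.1, 'q': array([   2.01032897,   32.27028533,   -6.08114452,  112.8058015 ,
          5.78067285,   35.1368116 , -106.39806038]), 'joint_velocities': array([-0.03226211, -0.02045506,  0.0632554 ,  0.01946657,  0.05092911,
        0.05236942, -0.1090069 ]), 'tau': array([-1.49567127e+00, -4.49400687e+01, -1.81028556e+00, -1.60613608e+01,
       -4.06458741e-01, -1.18680764e+00, -1.15656355e-02]), 'tool_pos': array([ 0.52471511, -0.02017184,  0.03534205]), 'orientation': array([[ 0.98893107, -0.14836998,  0.0012993 ],
       [-0.14836826, -0.98893127, -0.00133997],
       [ 0.00148373,  0.00113236, -0.99999826]]), 'force': array([-3.35635692, -3.11127802, 13.11394061]), 'wrist_torque': array([-0.57107344,  0.74045225,  0.01428897]), 'gripper_force': 46.998711960113724, 'finger_gap': 0.4507560106920591}
```

View pics/g1.png

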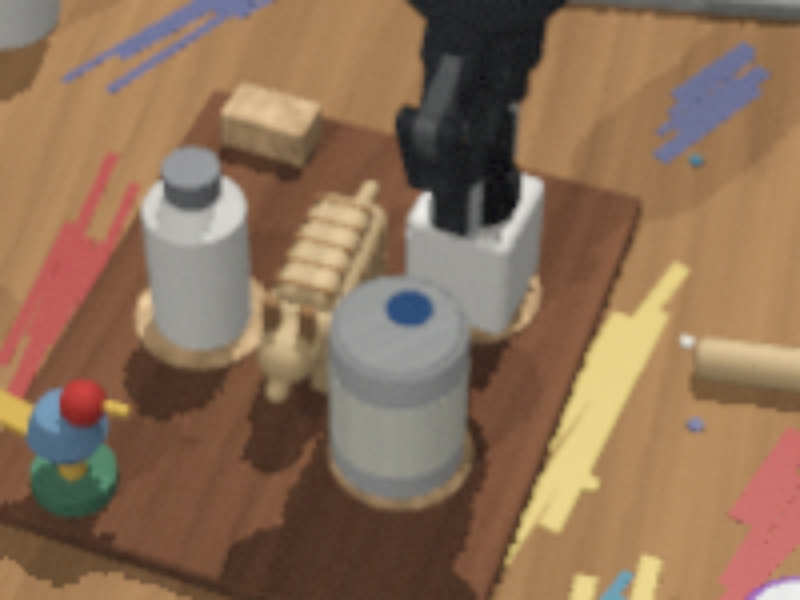

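```bash
python3 - <<'E'
from h import *
d=imaging.get_image("side")
for P in [[.5247,-.0202,.0353],[.5247+.003,-.0202+.0198,.040],[.5247+.003,-.0202+.0198,.075],[.5247,-.0202,.089]]:
    print(P,(proj(d,np.array([P]))[0]-[240,180])*4)
for y in (.025,-.025):
  for x in (.025,-.025):
    for z in(.015,.075): print(x,y,z,(proj(d,np.array([[.5247+.989*x+.148*y,-.0202+.989*y-.148*x,z]]))[0]-[240,180])*4)
E
```

```text
[0.5247, -0.0202, 0.0353] [467.96098006 259.03766927]
[0.5277000000000001, -0.0003999999999999976, 0.04] [452.79854542 281.90064013]
[0.5277000000000001, -0.0003999999999999976, 0.075] [455.30251508 228.45033011]
[0.5247, -0.0202, 0.089] [472.42606655 176.28825672]
0.025 0.025 0.015 [396.86159989 310.28004308]
0.025 0.025 0.075 [398.46197254 220.37855868]
-0.025 0.025 0.015 [498.48781058 341.66229904]
-0.025 0.025 0.075 [505.06976102 251.93969722]
0.025 -0.025 0.015 [435.68776708 237.91576463]
0.025 -0.025 0.075 [439.00583338 147.71765659]
-0.025 -0.025 0.015 [534.51711293 267.2676628 ]
-0.025 -0.025 0.075 [542.51518255 177.13459634]
```

```bash
python3 - <<'E'
from h import *
a=cv2.resize(imaging.get_image("side")["image"][190:270,325:395],(525,600),interpolation=cv2.INTER_LANCZOS4)
b=cv2.resize(imaging.get_image("top")["image"][205:285,300:337],(270,600),interpolation=cv2.INTER_LANCZOS4)
a=cv2.convertScaleAbs(np.hstack([a,b]),alpha=1.5,beta=30)
cv2.imwrite("pics/g2.png",a)
E
```

```text
(no output)
```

View pics/g2.png

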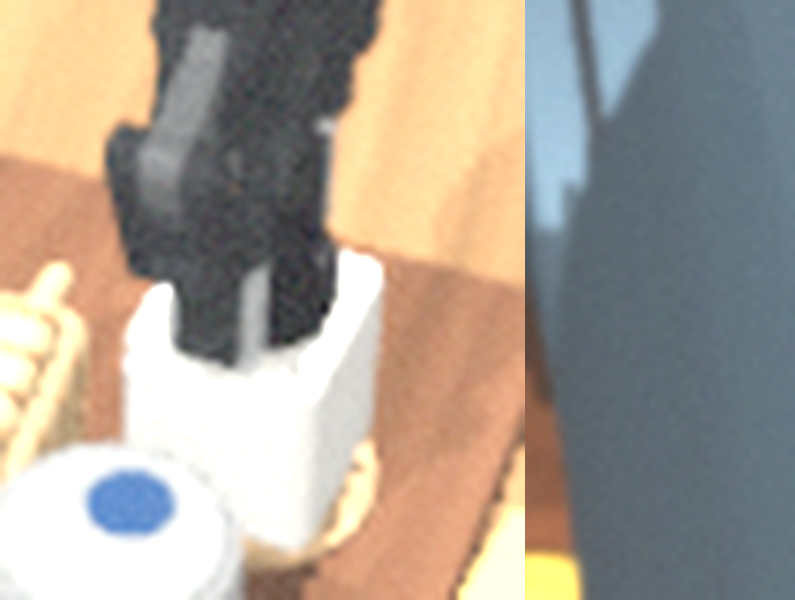

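The crop shows the finger tips on the jar's shoulder, gripping the lid (gap about 38 mm). The tips are therefore some 35 mm higher than the TCP reading implies. I'll open and measure the free tips.

{"op": "apply_moves", "data": {
  "offset": [
    [0,0,0],
    [0,0,0],
    [0,0,0],
    [0,0,0],
    [0,0,0]
  ],
  "yaw": [0,0,0,0,0],
  "gripper": [0,0,0,0,0]
}}

```text
clock: 5.75
tool_pos: [0.524, -0.0189, 0.0337]
orientation: [[0.989, -0.147, -0.0], [-0.147, -0.989, 0.0], [-0.0, -0.0, -1.0]]
force: [-0.0, 0.2, -0.2]
finger_gap: 1.0
gripper_force: 0.0
```

```bash
python3 - <<'E'
from h import *
d=imaging.get_image("side")
im=d["image"].copy()
s=manip.state(); t=s["tool_pos"]; R=s["orientation"]; print(t)
im=cv2.resize(im[170:280,310:420],None,fx=5.4,fy=5.4,interpolation=cv2.INTER_LANCZOS4)
for sy in(-.0425,.0425):
  for h,c in((0,(0,0,255)),(.013,(0,255,0)),(.045,(255,0,0))):
    p=(proj(d,(t+R@[0,sy,-h])[None])[0]-[310,170])*5.4; cv2.circle(im,tuple(int(v) for v in p),4,c,-1)
cv2.imwrite("pics/g3.png",cv2.convertScaleAbs(im,alpha=1.4,beta=20))
E
```

```text
[ 0.52395413 -0.01890845  0.03365902]
```

View pics/g3.png

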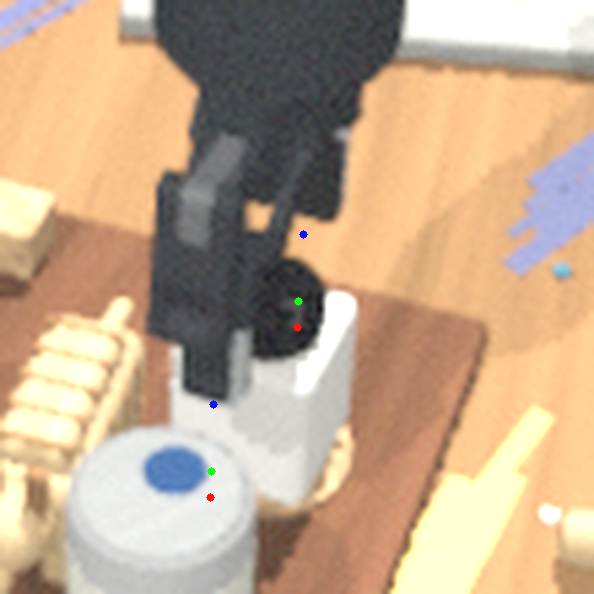

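The blue dot (45 mm above the reported TCP) falls on the open finger tip, so real TCP height ≈ reading + 32 mm. I'll go 30 mm lower and grip the jar's sides.

{"op": "apply_moves", "data": {
  "offset": [
    [0,0.1,1],
    [0,0.1,2],
    [0,0.1,2.9],
    [0,0.1,2.9],
    [0,0.1,2.9]
  ],
  "yaw": [0,0,0,0,0],
  "gripper": [0,0,0,0,0]
}}

```text
clock: 6.3
tool_pos: [0.5235, -0.0199, 0.0043]
orientation: [[0.989, -0.148, -0.001], [-0.148, -0.989, -0.0], [-0.001, 0.0, -1.0]]
force: [0.5, 0.6, -0.7]
finger_gap: 1.004
gripper_force: 0.0
```

{"op": "apply_moves", "data": {
  "offset": [
    [0,0,0],
    [0,0,0],
    [0,0,0],
    [0,0,0],
    [0,0,0],
    [0,0,0]
  ],
  "yaw": [0,0,0,0,0,0],
  "gripper": [60,120,200,255,255,255],
  "newtons": 40
}}

```text
clock: 6.9
tool_pos: [0.5243, -0.0201, 0.0053]
orientation: [[0.989, -0.148, 0.001], [-0.148, -0.989, -0.0], [0.001, 0.0, -1.0]]
force: [-1.2, -0.2, 6.4]
finger_gap: 0.578
gripper_force: 41.9
```

```bash
python3 go.py .581 -.316 .14 -8.5
```

```text
off [  9.99  28.43 -13.46] yaw 0.000 | at [ 0.5243 -0.0201  0.0053] ang -8.5 t 6.9 gap 0.578 F 41.9
```

{"op": "apply_moves", "data": {
  "offset": [
    [0,0,-1],
    [0,0,-3],
    [0.5,1.5,-5],
    [1.5,4.5,-6],
    [2.5,7.5,-6],
    [3.8,11,-6],
    [5,14.5,-6],
    [6.3,18,-6]
  ],
  "yaw": [0,0,0,0,0,0,0,0],
  "gripper": [255,255,255,255,255,255,255,255]
}}

```text
clock: 7.7
tool_pos: [0.5592, -0.2086, 0.065]
orientation: [[0.989, -0.147, -0.001], [-0.147, -0.989, 0.0], [-0.001, -0.0, -1.0]]
force: [0.3, -0.5, -3.4]
finger_gap: 0.579
gripper_force: 42.3
```

```bash
python3 go.py .581 -.316 .02 -8.5
```

```text
off [ 3.75 10.3   4.49] yaw 0.000 | at [ 0.5592 -0.2086  0.065 ] ang -8.5 t 7.7 gap 0.579 F 42.3
```

{"op": "apply_moves", "data": {
  "offset": [
    [1.3,3.5,0],
    [2.5,7,0],
    [3.4,9.5,1],
    [3.75,10.3,2.5],
    [3.75,10.3,4.3],
    [3.75,10.3,5.5],
    [3.75,10.3,6],
    [3.75,10.3,6.1]
  ],
  "yaw": [0,0,0,0,0,0,0,0],
  "gripper": [255,255,255,255,255,255,255,255]
}}

```text
clock: 8.5
tool_pos: [0.5814, -0.3125, 0.0031]
orientation: [[0.989, -0.145, -0.001], [-0.145, -0.989, 0.002], [-0.002, -0.001, -1.0]]
force: [0.5, -0.1, -2.8]
finger_gap: 0.577
gripper_force: 42.2
```

```bash
python3 go.py .581 -.316 .002 -8.5; python3 -c "
from rig import manip;print(manip.state()['force'])"
```

```text
off [0.02 0.35 0.11] yaw 0.002 | at [ 0.5814 -0.3125  0.0031] ang -8.4 t 8.5 gap 0.577 F 42.2
[ 0.48501287 -0.11914521 -2.78203232]
```

Not touching yet (−2.8 N is the jar's weight). Lower another 2 mm in small steps.

{"op": "apply_moves", "data": {
  "offset": [
    [0,0.3,0.1],
    [0,0.3,0.2],
    [0,0.3,0.2]
  ],
  "yaw": [0,0,0],
  "gripper": [255,255,255]
}}

```text
clock: 8.8
tool_pos: [0.5815, -0.3181, 0.0025]
orientation: [[0.989, -0.148, 0.001], [-0.148, -0.989, -0.001], [0.001, 0.001, -1.0]]
force: [0.2, -0.8, -1.0]
finger_gap: 0.578
gripper_force: 42.3
```

Touching. Open and go up, then over to the tin.

{"op": "apply_moves", "data": {
  "offset": [
    [0,0,0],
    [0,0,0],
    [0,0,0],
    [0,0,0],
    [0,0,-3],
    [0,0,-7],
    [-0.5,-2,-11],
    [-1,-6,-12]
  ],
  "yaw": [0,0,0,0,0,0,0,0],
  "gripper": [0,0,0,0,0,0,0,0]
}}

```text
clock: 9.6
tool_pos: [0.582, -0.2619, 0.1268]
orientation: [[0.988, -0.154, 0.007], [-0.154, -0.988, -0.006], [0.008, 0.005, -1.0]]
force: [0.8, 0.4, 0.7]
finger_gap: 0.998
gripper_force: 0.0
```

```bash
python3 go.py .535 .0795 .11 -8.5
```

```text
off [ -9.91 -33.02   1.45] yaw -0.006 | at [ 0.582  -0.2619  0.1268] ang -8.9 t 9.6 gap 0.998 F 0.0
```

{"op": "apply_moves", "data": {
  "offset": [
    [-1.5,-4.5,0],
    [-3,-9,0],
    [-4.5,-13.5,0],
    [-6,-18,0],
    [-7.5,-22.5,0.5],
    [-9,-27,1],
    [-9.9,-31.5,1.4],
    [-9.9,-32.5,1.4]
  ],
  "yaw": [0,0,0,0,0,0,0,0],
  "gripper": [0,0,0,0,0,0,0,0]
}}

```text
clock: 10.4
tool_pos: [0.5288, 0.0863, 0.1077]
orientation: [[0.99, -0.139, -0.001], [-0.139, -0.99, 0.003], [-0.001, -0.003, -1.0]]
force: [0.3, -0.0, -1.0]
finger_gap: 1.0
gripper_force: 0.0
```

```bash
python3 - <<'E'
from h import *
from go import go
go(.535,.0795,.009,-8.5)
locate("coaster",(.524,-.021),.012,.015,net="coaster_front_right",tol=25)
locate("square_jar",(.581,-.316),.012,.05,-.15,True)
go(.535,.0795,.009,-8.5)
E
```

```text
off [0.72 0.62 9.87] yaw 0.009 | at [0.5288 0.0863 0.1077] ang -8.0 t 10.4 gap 1.000 F 0.0
top coaster none
side coaster [ 0.5207 -0.0237] iou 0.671 conf 0.78
top square_jar [ 0.5805 -0.3165  0.0265] iou 0.849 conf 0.67
side square_jar none
off [ 0.42 -0.31  9.88] yaw -0.003 | at [0.5304 0.0772 0.1078] ang -8.7 t 10.8 gap 1.001 F 0.0
```

{"op": "apply_moves", "data": {
  "offset": [
    [0.4,-0.3,2],
    [0.4,-0.3,5],
    [0.4,-0.3,8],
    [0.4,-0.3,9.5],
    [0.4,-0.3,9.9],
    [0.4,-0.3,9.9]
  ],
  "yaw": [0,0,0,0,0,0],
  "gripper": [0,0,0,0,0,0]
}}

```text
clock: 11.4
tool_pos: [0.5347, 0.0812, 0.0089]
orientation: [[0.989, -0.148, -0.0], [-0.148, -0.989, -0.0], [-0.0, 0.0, -1.0]]
force: [0.8, -0.2, 1.0]
finger_gap: 0.999
gripper_force: 0.0
```

{"op": "apply_moves", "data": {
  "offset": [
    [0,0,0],
    [0,0,0],
    [0,0,0],
    [0,0,0],
    [0,0,0],
    [0,0,0]
  ],
  "yaw": [0,0,0,0,0,0],
  "gripper": [60,120,200,255,255,255]
}}

```text
clock: 12.0
tool_pos: [0.5355, 0.0812, 0.0102]
orientation: [[0.989, -0.148, 0.002], [-0.148, -0.989, -0.0], [0.002, -0.0, -1.0]]
force: [-1.1, -1.9, 6.0]
finger_gap: 0.668
gripper_force: 41.6
```

```bash
python3 go.py .487 -.327 .08 -8.5
```

```text
off [ 1.26 41.08 -6.98] yaw -0.000 | at [0.5355 0.0812 0.0102] ang -8.5 t 12.0 gap 0.668 F 41.6
```

{"op": "apply_moves", "data": {
  "offset": [
    [0,0,-1],
    [0,0,-3.5],
    [0,1.5,-6],
    [0.2,5,-7],
    [0.3,9,-7],
    [0.4,13.5,-7],
    [0.6,18,-7],
    [0.7,22.5,-7]
  ],
  "yaw": [0,0,0,0,0,0,0,0],
  "gripper": [255,255,255,255,255,255,255,255]
}}

```text
clock: 12.8
tool_pos: [0.5078, -0.1435, 0.0795]
orientation: [[0.989, -0.147, 0.001], [-0.147, -0.989, 0.0], [0.0, -0.0, -1.0]]
force: [1.0, 0.5, -3.9]
finger_gap: 0.666
gripper_force: 44.3
```

```bash
python3 go.py .487 -.327 .007 -8.5
```

```text
off [ 0.64 18.45  7.25] yaw 0.001 | at [ 0.5078 -0.1435  0.0795] ang -8.5 t 12.8 gap 0.666 F 44.3
```

{"op": "apply_moves", "data": {
  "offset": [
    [0.2,4.5,0],
    [0.3,9,0],
    [0.5,13.5,0],
    [0.6,17,1],
    [0.6,18.4,3],
    [0.6,18.4,5],
    [0.6,18.4,6.6],
    [0.6,18.4,7.1]
  ],
  "yaw": [0,0,0,0,0,0,0,0],
  "gripper": [255,255,255,255,255,255,255,255]
}}

```text
clock: 13.6
tool_pos: [0.4855, -0.3235, 0.0071]
orientation: [[0.989, -0.147, -0.004], [-0.147, -0.989, 0.002], [-0.004, -0.002, -1.0]]
force: [-13.0, 7.9, 41.4]
finger_gap: 0.668
gripper_force: 48.3
```

{"op": "apply_moves", "data": {
  "offset": [
    [0,0,0.1],
    [0,0,0.2],
    [0,0,0.2]
  ],
  "yaw": [0,0,0],
  "gripper": [255,255,255]
}}

```text
clock: 13.9
tool_pos: [0.4866, -0.3239, 0.0073]
orientation: [[0.989, -0.147, -0.001], [-0.147, -0.989, 0.001], [-0.001, -0.001, -1.0]]
force: [-5.0, 2.8, 9.0]
finger_gap: 0.669
gripper_force: 45.7
```

{"op": "apply_moves", "data": {
  "offset": [
    [0,0,0],
    [0,0,0],
    [0,0,0],
    [0,0,0],
    [0,0,-3],
    [0,0,-7],
    [0.5,-2,-11],
    [2.5,-6.5,-12]
  ],
  "yaw": [0,0,0,0,0,0,0,0],
  "gripper": [0,0,0,0,0,0,0,0]
}}

```text
clock: 14.7
tool_pos: [0.5215, -0.2704, 0.1303]
orientation: [[0.988, -0.156, 0.005], [-0.156, -0.988, -0.006], [0.006, 0.005, -1.0]]
force: [1.6, -0.5, -0.2]
finger_gap: 0.996
gripper_force: 0.0
```

```bash
python3 go.py .639 .0245 .12 -8.5
```

```text
off [  6.99 -30.97   0.91] yaw -0.009 | at [ 0.5215 -0.2704  0.1303] ang -9.0 t 14.7 gap 0.996 F 0.0
```

{"op": "apply_moves", "data": {
  "offset": [
    [1,-4.4,0],
    [2,-8.8,0],
    [3,-13.2,0],
    [4,-17.6,0],
    [5,-22,0.5],
    [6,-26.4,0.7],
    [6.8,-30,0.9],
    [6.8,-30.5,0.9]
  ],
  "yaw": [0,0,0,0,0,0,0,0],
  "gripper": [0,0,0,0,0,0,0,0]
}}

```text
clock: 15.5
tool_pos: [0.6344, 0.0348, 0.1165]
orientation: [[0.99, -0.14, 0.001], [-0.14, -0.99, 0.004], [0.0, -0.004, -1.0]]
force: [0.3, 0.0, 0.3]
finger_gap: 0.998
gripper_force: 0.0
```

```bash
python3 - <<'E'
from h import *
from go import go
locate("coaster",(.535,.08),.012,.015,net="coaster_front_left",tol=25)
locate("bottle",(.64,.025),.015,.06)
go(.639,.0245,.014,-8.5)
E
```

```text
top coaster none
side coaster [0.5328 0.0782] iou 0.942 conf 0.76
top bottle none
side bottle [0.6416 0.0205] iou 0.887 conf 0.86
off [ 5.700e-01 -1.000e-02  1.028e+01] yaw -0.002 | at [0.6333 0.0253 0.1168] ang -8.6 t 15.9 gap 0.998 F 0.0
```

{"op": "apply_moves", "data": {
  "offset": [
    [0.7,0,2],
    [0.7,0,5],
    [0.7,0,8],
    [0.7,0,9.8],
    [0.7,0,10.3],
    [0.7,0,10.3]
  ],
  "yaw": [0,0,0,0,0,0],
  "gripper": [0,0,0,0,0,0]
}}

```text
clock: 16.5
tool_pos: [0.64, 0.0254, 0.0134]
orientation: [[0.989, -0.148, -0.001], [-0.148, -0.989, -0.0], [-0.001, 0.0, -1.0]]
force: [0.7, -0.4, -0.1]
finger_gap: 1.0
gripper_force: 0.0
```

{"op": "apply_moves", "data": {
  "offset": [
    [0,0,0],
    [0,0,0],
    [0,0,0],
    [0,0,0],
    [0,0,0],
    [0,0,0],
    [0,0,0]
  ],
  "yaw": [0,0,0,0,0,0,0],
  "gripper": [60,120,200,255,255,255,255]
}}

```text
clock: 17.2
tool_pos: [0.6414, 0.026, 0.0151]
orientation: [[0.989, -0.148, 0.002], [-0.148, -0.989, -0.0], [0.002, -0.0, -1.0]]
force: [-1.1, -0.9, 6.0]
finger_gap: 0.527
gripper_force: 40.5
```

```bash
python3 go.py .394 -.336 .08 -8.5
```

```text
off [-19.1   39.45  -6.53] yaw 0.000 | at [0.6414 0.026  0.0151] ang -8.5 t 17.2 gap 0.527 F 40.5
```

{"op": "apply_moves", "data": {
  "offset": [
    [0,0,-1.5],
    [0,0,-5],
    [0,0.5,-8.5],
    [-0.5,2,-10],
    [-2.5,6,-10],
    [-4.7,10,-10],
    [-6.8,14,-10],
    [-9,18,-10]
  ],
  "yaw": [0,0,0,0,0,0,0,0],
  "gripper": [255,255,255,255,255,255,255,255]
}}

```text
clock: 18.0
tool_pos: [0.5238, -0.1399, 0.1147]
orientation: [[0.989, -0.147, 0.001], [-0.147, -0.989, -0.0], [0.001, 0.0, -1.0]]
force: [-0.1, -0.7, -1.8]
finger_gap: 0.525
gripper_force: 41.5
```

```bash
python3 go.py .394 -.336 .014 -8.5
```

```text
off [-9.96 21.3  10.07] yaw 0.001 | at [ 0.5238 -0.1399  0.1147] ang -8.5 t 18.0 gap 0.525 F 41.5
```

{"op": "apply_moves", "data": {
  "offset": [
    [-2.2,4.3,0],
    [-4.4,8.6,0],
    [-6.6,12.9,0],
    [-8.8,17.2,0.5],
    [-9.9,20.5,3],
    [-9.9,21.2,6],
    [-9.9,21.2,8.8],
    [-9.9,21.2,9.7]
  ],
  "yaw": [0,0,0,0,0,0,0,0],
  "gripper": [255,255,255,255,255,255,255,255]
}}

```text
clock: 18.8
tool_pos: [0.394, -0.3329, 0.0152]
orientation: [[0.989, -0.148, -0.003], [-0.148, -0.989, 0.002], [-0.003, -0.002, -1.0]]
force: [-0.9, 0.3, -1.8]
finger_gap: 0.527
gripper_force: 41.5
```

{"op": "apply_moves", "data": {
  "offset": [
    [0,0,0],
    [0,0,0.1],
    [0,0,0.2],
    [0,0,0.3],
    [0,0,0.35]
  ],
  "yaw": [0,0,0,0,0],
  "gripper": [255,255,255,255,255]
}}

```text
clock: 19.3
tool_pos: [0.396, -0.3339, 0.0138]
orientation: [[0.989, -0.147, 0.001], [-0.147, -0.989, -0.001], [0.001, 0.001, -1.0]]
force: [-0.4, -0.4, -1.5]
finger_gap: 0.524
gripper_force: 41.5
```

{"op": "apply_moves", "data": {
  "offset": [
    [0,0,0.1],
    [0,0,0.2],
    [0,0,0.2]
  ],
  "yaw": [0,0,0],
  "gripper": [255,255,255]
}}

```text
clock: 19.6
tool_pos: [0.3959, -0.3339, 0.0121]
orientation: [[0.989, -0.148, 0.0], [-0.148, -0.989, -0.0], [0.0, 0.0, -1.0]]
force: [-2.0, 1.1, 8.2]
finger_gap: 0.524
gripper_force: 42.3
```

{"op": "apply_moves", "data": {
  "offset": [
    [0,0,0],
    [0,0,0],
    [0,0,0],
    [0,0,0],
    [0,0,-3],
    [0,0,-7],
    [0,-0.5,-11],
    [0,-1,-13]
  ],
  "yaw": [0,0,0,0,0,0,0,0],
  "gripper": [0,0,0,0,0,0,0,0]
}}

```text
clock: 20.4
tool_pos: [0.3984, -0.3248, 0.1444]
orientation: [[0.989, -0.148, 0.003], [-0.148, -0.989, -0.003], [0.004, 0.002, -1.0]]
force: [0.1, -0.1, -0.6]
finger_gap: 0.999
gripper_force: 0.0
```

```bash
cat > look.py <<'E'
from h import *
from go import go
import sys
for n,p in (("front_left",(.535,.081)),("front_right",(.524,-.02)),("rear",(.641,.026))):
    locate("coaster",p,.012,.015,net="coaster_"+n,tol=25)
for c in("top","side"):
    d=imaging.get_image(c); cv2.imwrite(f"pics/{c}_{sys.argv[1]}.png",d["image"])
    for r in nets.silhouettes(c,"armadillo"):
        ys,xs=np.nonzero(r["mask"]); P=np.array([ray(d,(x,y),.047)[:2] for x,y in zip(xs,ys)])
        w,v=np.linalg.eigh(np.cov(P.T)); e=v[:,1]; q=(P-P.mean(0))@e
        print(c,r["position"],r["conf"],"mean",P.mean(0),"ang",np.degrees(np.arctan2(e[1],e[0])),"ends",P.mean(0)+e*q.min(),P.mean(0)+e*q.max())
go(.583,.02,.08,85)
E
python3 look.py a
```

```text
top coaster [0.5332 0.0803] iou 0.921 conf 0.75
side coaster [0.5334 0.0785] iou 0.886 conf 0.56
top coaster [ 0.5225 -0.0189] iou 0.923 conf 0.93
side coaster [ 0.5228 -0.0208] iou 0.925 conf 0.75
top coaster [0.6408 0.0259] iou 0.869 conf 0.60
side coaster [0.6397 0.0234] iou 0.897 conf 0.96
top [309.2, 213.0] 0.8 mean [0.58409601 0.02521281] ang 85.26339245446509 ends [ 0.57818564 -0.04611827] [0.58912411 0.08589601]
side [319.2, 252.2] 0.61 mean [0.58230783 0.02342103] ang 90.03193788535684 ends [ 0.58234776 -0.04821743] [0.5822714  0.08876986]
side [319.8, 422.4] 0.47 mean [0.5026271  0.32997481] ang 110.9215086521273 ends [0.53298636 0.25056123] [0.47505809 0.40208966]
off [ 13.32 -36.75   6.11] yaw -1.632 | at [ 0.397  -0.3238  0.1411] ang -8.5 t 21.2 gap 1.001 F 0.0
```

View pics/top_a.png

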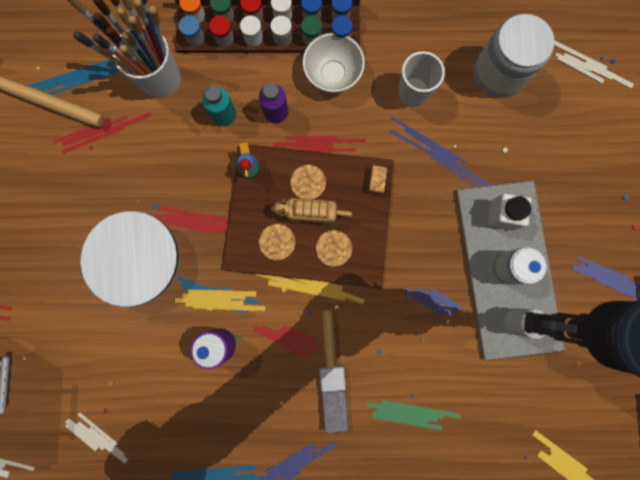

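Top view: the jar (515,207), tin (525,266) and bottle (525,322) stand on the board, the armadillo (310,211) is unmoved, and the coasters at (277,242), (334,248) and (308,181) are clear. Now the armadillo.

{"op": "apply_moves", "data": {
  "offset": [
    [1.6,-4.4,0],
    [3.2,-8.8,0],
    [4.8,-13.2,0],
    [6.4,-17.6,0],
    [8,-22,0],
    [9.6,-26.4,0],
    [11.2,-30.8,0],
    [12.6,-34.5,0]
  ],
  "yaw": [-0.14,-0.28,-0.42,-0.56,-0.7,-0.84,-0.98,-1.12],
  "gripper": [0,0,0,0,0,0,0,0]
}}

```text
clock: 22.0
tool_pos: [0.5736, 0.0016, 0.1415]
orientation: [[0.558, 0.83, 0.001], [0.83, -0.558, 0.001], [0.001, 0.0, -1.0]]
force: [0.2, -0.4, -0.4]
finger_gap: 1.004
gripper_force: 0.0
```

```bash
python3 go.py .583 .0205 .08 85.3
```

```text
off [ 2.09 -0.28  6.15] yaw -0.510 | at [0.5736 0.0016 0.1415] ang 56.1 t 22.0 gap 1.004 F 0.0
```

{"op": "apply_moves", "data": {
  "offset": [
    [2.1,-0.3,0],
    [2.1,-0.3,1],
    [2.1,-0.3,3],
    [2.1,-0.3,5],
    [2.1,-0.3,6],
    [2.1,-0.3,6],
    [2.1,-0.3,6]
  ],
  "yaw": [-0.14,-0.28,-0.42,-0.51,-0.51,-0.51,-0.51],
  "gripper": [0,0,0,0,0,0,0]
}}

```text
clock: 22.7
tool_pos: [0.5824, 0.0179, 0.0818]
orientation: [[0.091, 0.996, 0.001], [0.996, -0.091, 0.0], [0.0, 0.001, -1.0]]
force: [0.3, -0.0, 0.1]
finger_gap: 0.995
gripper_force: 0.0
```

```bash
python3 go.py .583 .0205 -.010 85.3
```

```text
off [0.26 0.03 9.18] yaw -0.009 | at [0.5824 0.0179 0.0818] ang 84.8 t 22.7 gap 0.995 F 0.0
```

{"op": "apply_moves", "data": {
  "offset": [
    [0.25,0,3],
    [0.25,0,6],
    [0.25,0,8],
    [0.25,0,9],
    [0.25,0,9.2],
    [0.25,0,9.2]
  ],
  "yaw": [0,0,0,0,0,0],
  "gripper": [0,0,0,0,0,0]
}}

```text
clock: 23.3
tool_pos: [0.5831, 0.0205, -0.0098]
orientation: [[0.089, 0.996, 0.001], [0.996, -0.089, 0.0], [0.0, 0.001, -1.0]]
force: [1.0, -0.2, -0.4]
finger_gap: 1.001
gripper_force: 0.0
```

{"op": "apply_moves", "data": {
  "offset": [
    [0,0,0],
    [0,0,0],
    [0,0,0],
    [0,0,0],
    [0,0,0],
    [0,0,0],
    [0,0,0]
  ],
  "yaw": [0,0,0,0,0,0,0],
  "gripper": [60,120,180,255,255,255,255],
  "newtons": 30
}}

```text
clock: 24.0
tool_pos: [0.5827, 0.0202, -0.0101]
orientation: [[0.089, 0.996, 0.001], [0.996, -0.089, -0.0], [-0.0, 0.001, -1.0]]
force: [-0.1, -0.5, 5.4]
finger_gap: 0.414
gripper_force: 30.2
```

```bash
python3 go.py .5035 .3245 .08 n; python3 -c "
from rig import manip;print(manip.state()['force'])"
```

```text
off [ 29.6  -10.59  -9.03] yaw 0.000 | at [ 0.5827  0.0202 -0.0101] ang 84.9 t 24.0 gap 0.414 F 30.2
[-0.13033724 -0.51997619  5.4118791 ]
```

{"op": "apply_moves", "data": {
  "offset": [
    [0,0,-1.5],
    [0,0,-5],
    [0.5,-0.2,-8],
    [3,-1,-9],
    [6.5,-2.3,-9],
    [10.5,-3.7,-9],
    [15,-5.3,-9],
    [19.5,-7,-9]
  ],
  "yaw": [0,0,0,0,0,0,0,0],
  "gripper": [255,255,255,255,255,255,255,255]
}}

```text
clock: 24.8
tool_pos: [0.5293, 0.222, 0.08]
orientation: [[0.09, 0.996, 0.0], [0.996, -0.09, -0.0], [-0.0, 0.0, -1.0]]
force: [0.4, 0.7, -1.5]
finger_gap: 0.422
gripper_force: 30.6
```

```bash
python3 go.py .5035 .3245 .027 n
```

```text
off [ 9.98 -3.49  5.3 ] yaw 0.000 | at [0.5293 0.222  0.08  ] ang 84.8 t 24.8 gap 0.422 F 30.6
```

{"op": "apply_moves", "data": {
  "offset": [
    [3,-1.1,0],
    [6.5,-2.3,0],
    [9.3,-3.3,0],
    [10,-3.5,1.5],
    [10,-3.5,3.5],
    [10,-3.5,4.8],
    [10,-3.5,5.2],
    [10,-3.5,5.2]
  ],
  "yaw": [0,0,0,0,0,0,0,0],
  "gripper": [255,255,255,255,255,255,255,255]
}}

```text
clock: 25.6
tool_pos: [0.5037, 0.3223, 0.0266]
orientation: [[0.09, 0.996, -0.001], [0.996, -0.09, -0.001], [-0.001, -0.001, -1.0]]
force: [0.3, -0.2, -1.5]
finger_gap: 0.416
gripper_force: 30.6
```

{"op": "apply_moves", "data": {
  "offset": [
    [0,0,0.1],
    [0,0,0.2],
    [0,0,0.3],
    [0,0,0.35],
    [0,0,0.35]
  ],
  "yaw": [0,0,0,0,0],
  "gripper": [255,255,255,255,255]
}}

```text
clock: 26.1
tool_pos: [0.5039, 0.3235, 0.0238]
orientation: [[0.089, 0.996, 0.0], [0.996, -0.089, 0.0], [0.0, 0.0, -1.0]]
force: [-0.1, 0.1, -1.3]
finger_gap: 0.415
gripper_force: 30.6
```

{"op": "apply_moves", "data": {
  "offset": [
    [0.1,0,0.05],
    [0.1,0,0.1],
    [0.1,0,0.15],
    [0.1,0,0.15]
  ],
  "yaw": [0,0,0,0],
  "gripper": [255,255,255,255]
}}

```text
clock: 26.5
tool_pos: [0.504, 0.3248, 0.0229]
orientation: [[0.089, 0.996, 0.0], [0.996, -0.089, 0.0], [0.0, 0.0, -1.0]]
force: [-2.1, -1.0, 5.4]
finger_gap: 0.421
gripper_force: 31.3
```

Contact. Release, rise, and start back toward the board while turning.

{"op": "apply_moves", "data": {
  "offset": [
    [0,0,0],
    [0,0,0],
    [0,0,0],
    [0,0,0],
    [0,0,-2],
    [0,0,-6],
    [0,0,-10],
    [-3,0,-13]
  ],
  "yaw": [0,0,0,0,0,0,0,0.14],
  "gripper": [0,0,0,0,0,0,0,0]
}}

```text
clock: 27.3
tool_pos: [0.501, 0.2994, 0.155]
orientation: [[0.224, 0.975, 0.002], [0.975, -0.224, 0.006], [0.006, 0.001, -1.0]]
force: [0.1, 0.7, 1.3]
finger_gap: 0.998
gripper_force: 0.0
```

```bash
python3 go.py .396 -.334 .14 -8.5
```

```text
off [-64.09   3.94   1.13] yaw 1.494 | at [0.501  0.2994 0.155 ] ang 77.1 t 27.3 gap 0.998 F 0.0
```

{"op": "apply_moves", "data": {
  "offset": [
    [-4.5,0,0],
    [-9,0,0],
    [-13.5,0,0],
    [-18,0,0],
    [-22.5,0.5,0],
    [-27,1,0],
    [-31.5,1.5,0],
    [-36,2,0]
  ],
  "yaw": [0.14,0.28,0.42,0.56,0.7,0.84,0.98,1.12],
  "gripper": [0,0,0,0,0,0,0,0]
}}

```text
clock: 28.1
tool_pos: [0.4386, -0.0622, 0.1525]
orientation: [[0.977, 0.215, 0.001], [0.215, -0.977, -0.0], [0.001, 0.0, -1.0]]
force: [1.3, -1.1, 0.4]
finger_gap: 1.001
gripper_force: 0.0
```

```bash
python3 go.py .396 -.334 .12 -8.5
```

```text
off [-10.    25.63   3.25] yaw 0.365 | at [ 0.4386 -0.0622  0.1525] ang 12.4 t 28.1 gap 1.001 F 0.0
```

{"op": "apply_moves", "data": {
  "offset": [
    [-1.6,4,0],
    [-3.2,8,0],
    [-4.8,12,0],
    [-6.5,16.5,0],
    [-8.2,21,1],
    [-9.7,25,2.5],
    [-10,25.7,3],
    [-10,25.7,3]
  ],
  "yaw": [0.1,0.2,0.3,0.365,0.365,0.365,0.365,0.365],
  "gripper": [0,0,0,0,0,0,0,0]
}}

```text
clock: 28.9
tool_pos: [0.3968, -0.334, 0.1213]
orientation: [[0.989, -0.146, -0.002], [-0.146, -0.989, 0.001], [-0.002, -0.001, -1.0]]
force: [-0.3, 0.8, -0.3]
finger_gap: 1.001
gripper_force: 0.0
```

```bash
python3 - <<'E'
from h import *
from go import go
d=imaging.get_image("top"); s=imaging.get_image("side")
cv2.imwrite("pics/arm.png",np.hstack([cv2.resize(d["image"][180:330,60:240],(480,400)),cv2.resize(s["image"][340:480,240:400],(320,280)).copy() if 0 else cv2.resize(s["image"][350:480,264:389],(320,400))]))
for c in("top","side"):
    d=imaging.get_image(c)
    for r in nets.silhouettes(c,"armadillo")[:1]:
        ys,xs=np.nonzero(r["mask"]); P=np.array([ray(d,(x,y),.08)[:2] for x,y in zip(xs,ys)]); print(c,r["conf"],P.mean(0),P.min(0),P.max(0))
go(.396,-.334,.0125,-8.5)
E
```

```text
top 0.76 [0.50476772 0.32806941] [0.48437456 0.25579894] [0.52463505 0.39045894]
off [-0.27  0.25 11.02] yaw 0.008 | at [ 0.3989 -0.3319  0.1227] ang -8.1 t 29.2 gap 1.000 F 0.0
```

View pics/arm.png

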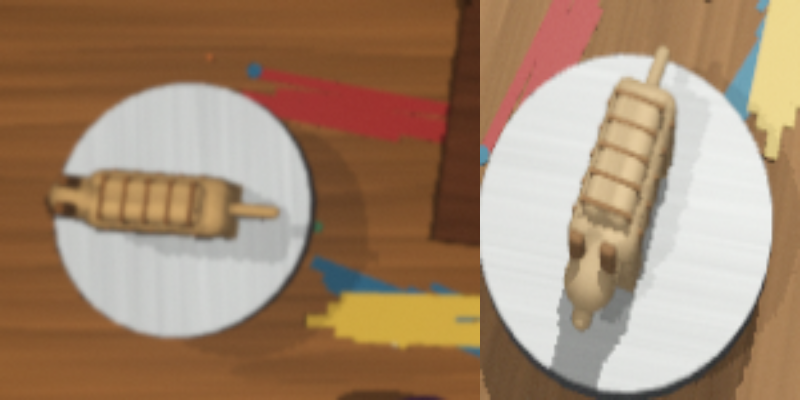

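The armadillo stands on its feet, centred on the turntable. Now the bottle goes back.

{"op": "apply_moves", "data": {
  "offset": [
    [-0.3,0.2,3],
    [-0.3,0.2,6.5],
    [-0.3,0.2,9.5],
    [-0.3,0.2,10.8],
    [-0.3,0.2,11],
    [-0.3,0.2,11],
    [-0.3,0.2,11]
  ],
  "yaw": [0,0,0,0,0,0,0],
  "gripper": [0,0,0,0,0,0,0]
}}

```text
clock: 29.9
tool_pos: [0.3958, -0.3355, 0.0136]
orientation: [[0.99, -0.143, 0.002], [-0.143, -0.99, -0.001], [0.002, 0.001, -1.0]]
force: [0.8, -0.6, 1.1]
finger_gap: 0.993
gripper_force: 0.0
```

{"op": "apply_moves", "data": {
  "offset": [
    [0,0,0],
    [0,0,0],
    [0,0,0],
    [0,0,0],
    [0,0,0],
    [0,0,0],
    [0,0,0]
  ],
  "yaw": [0,0,0,0,0,0,0],
  "gripper": [60,120,180,255,255,255,255],
  "newtons": 40
}}

```text
clock: 30.6
tool_pos: [0.3952, -0.335, 0.013]
orientation: [[0.99, -0.143, 0.001], [-0.143, -0.99, -0.0], [0.001, 0.0, -1.0]]
force: [-0.1, 1.9, 6.2]
finger_gap: 0.526
gripper_force: 40.1
```

```bash
python3 go.py .6405 .0255 .112 -8.5
```

```text
off [ 19.15 -39.18  -9.9 ] yaw 0.005 | at [ 0.3952 -0.335   0.013 ] ang -8.2 t 30.6 gap 0.526 F 40.1
```

{"op": "apply_moves", "data": {
  "offset": [
    [0,0,-1.5],
    [0,0,-5],
    [0.3,-0.6,-8.5],
    [1.5,-3,-10],
    [3.3,-6.8,-10],
    [5.3,-10.8,-10],
    [7.3,-15,-10],
    [9.3,-19,-10]
  ],
  "yaw": [0,0,0,0,0,0,0,0],
  "gripper": [255,255,255,255,255,255,255,255]
}}

```text
clock: 31.4
tool_pos: [0.5144, -0.1582, 0.1123]
orientation: [[0.99, -0.143, -0.0], [-0.143, -0.99, 0.0], [-0.0, -0.0, -1.0]]
force: [0.4, -0.8, -2.3]
finger_gap: 0.527
gripper_force: 41.6
```

```bash
python3 go.py .6405 .0255 .019 -8.5
```

```text
off [  9.86 -19.98   9.33] yaw 0.005 | at [ 0.5144 -0.1582  0.1123] ang -8.2 t 31.4 gap 0.527 F 41.6
```

{"op": "apply_moves", "data": {
  "offset": [
    [2,-4,0],
    [4,-8,0],
    [6,-12.2,0],
    [8,-16.3,0],
    [9.5,-19.3,1],
    [9.85,-20,3.5],
    [9.85,-20,6],
    [9.85,-20,8]
  ],
  "yaw": [0,0,0,0,0,0,0,0],
  "gripper": [255,255,255,255,255,255,255,255]
}}

```text
clock: 32.2
tool_pos: [0.6389, 0.0244, 0.0304]
orientation: [[0.99, -0.142, -0.002], [-0.142, -0.99, -0.0], [-0.002, 0.0, -1.0]]
force: [0.6, -0.6, -1.7]
finger_gap: 0.524
gripper_force: 41.5
```

{"op": "apply_moves", "data": {
  "offset": [
    [0,0,0.6],
    [0,0,1.1],
    [0,0,1.1]
  ],
  "yaw": [0,0,0],
  "gripper": [255,255,255]
}}

```text
clock: 32.5
tool_pos: [0.64, 0.0238, 0.0214]
orientation: [[0.99, -0.143, 0.0], [-0.143, -0.99, 0.0], [0.0, -0.0, -1.0]]
force: [0.5, 0.3, -1.9]
finger_gap: 0.526
gripper_force: 41.6
```

```bash
python3 - <<'E'
from h import *
from go import go
d=imaging.get_image("top")
locate("bottle",(.64,.024),.019,.06); go(.6405,.0255,.016,-8.5)
E
```

```text
top bottle none
side bottle none
off [-0.04 -0.16  0.62] yaw 0.005 | at [0.6406 0.0239 0.0222] ang -8.2 t 32.8 gap 0.529 F 41.6
```

{"op": "apply_moves", "data": {
  "offset": [
    [0,-0.15,0.1],
    [0,-0.15,0.2],
    [0,-0.15,0.3],
    [0,-0.15,0.4],
    [0,-0.15,0.5],
    [0,-0.15,0.5]
  ],
  "yaw": [0,0,0,0,0,0],
  "gripper": [255,255,255,255,255,255]
}}

```text
clock: 33.35
tool_pos: [0.6402, 0.0253, 0.0162]
orientation: [[0.99, -0.143, -0.0], [-0.143, -0.99, -0.0], [-0.0, 0.0, -1.0]]
force: [0.3, -0.0, -2.5]
finger_gap: 0.525
gripper_force: 41.6
```

{"op": "apply_moves", "data": {
  "offset": [
    [0,0,0.05],
    [0,0,0.1],
    [0,0,0.1]
  ],
  "yaw": [0,0,0],
  "gripper": [255,255,255]
}}

```text
clock: 33.65
tool_pos: [0.6404, 0.0253, 0.0161]
orientation: [[0.99, -0.143, 0.0], [-0.143, -0.99, -0.0], [0.0, 0.0, -1.0]]
force: [-2.6, -0.4, 6.4]
finger_gap: 0.527
gripper_force: 42.1
```

Contact. Release and go to the tin at (.487,−.324).

{"op": "apply_moves", "data": {
  "offset": [
    [0,0,0],
    [0,0,0],
    [0,0,0],
    [0,0,0],
    [0,0,-3],
    [0,0,-7],
    [-0.5,2,-11],
    [-2,6,-12]
  ],
  "yaw": [0,0,0,0,0,0,0,0],
  "gripper": [0,0,0,0,0,0,0,0]
}}

```text
clock: 34.45
tool_pos: [0.6163, -0.0275, 0.1401]
orientation: [[0.991, -0.137, 0.01], [-0.137, -0.991, 0.003], [0.009, -0.004, -1.0]]
force: [1.1, -0.8, -0.8]
finger_gap: 0.996
gripper_force: 0.0
```

```bash
python3 go.py .487 -.324 .12 -8.5
```

```text
off [-8.76 31.15  1.81] yaw 0.011 | at [ 0.6163 -0.0275  0.1401] ang -7.9 t 34.5 gap 0.996 F 0.0
```

{"op": "apply_moves", "data": {
  "offset": [
    [-1.2,4.3,0],
    [-2.4,8.6,0],
    [-3.6,12.9,0],
    [-4.8,17.2,0],
    [-6,21.5,0],
    [-7.3,26,0.8],
    [-8.5,30.2,1.5],
    [-8.7,30.9,1.5]
  ],
  "yaw": [0,0,0,0,0,0,0,0],
  "gripper": [0,0,0,0,0,0,0,0]
}}

```text
clock: 35.25
tool_pos: [0.4769, -0.3311, 0.1193]
orientation: [[0.988, -0.151, -0.003], [-0.151, -0.988, -0.003], [-0.003, 0.003, -1.0]]
force: [-0.8, -0.0, 0.1]
finger_gap: 1.002
gripper_force: 0.0
```

```bash
python3 - <<'E'
from h import *
from go import go
locate("bottle",(.64,.024),.015,.06)
locate("coaster",(.64,.024),.012,.015,net="coaster_rear",cams=("top",),tol=25)
go(.487,-.324,.008,-8.5)
d=imaging.get_image("top"); cv2.imwrite("pics/b1.png",cv2.resize(d["image"][145:215,265:355],None,fx=7,fy=7,interpolation=cv2.INTER_CUBIC))
E
```

```text
top bottle [0.641  0.0267] iou 0.928 conf 0.75
side bottle [0.6418 0.0214] iou 0.913 conf 0.90
top coaster [0.6393 0.0265] iou 0.327 conf 0.85
off [ 0.41  0.11 11.24] yaw 0.008 | at [ 0.483  -0.3225  0.1204] ang -8.0 t 35.5 gap 1.001 F 0.0
```

View pics/b1.png

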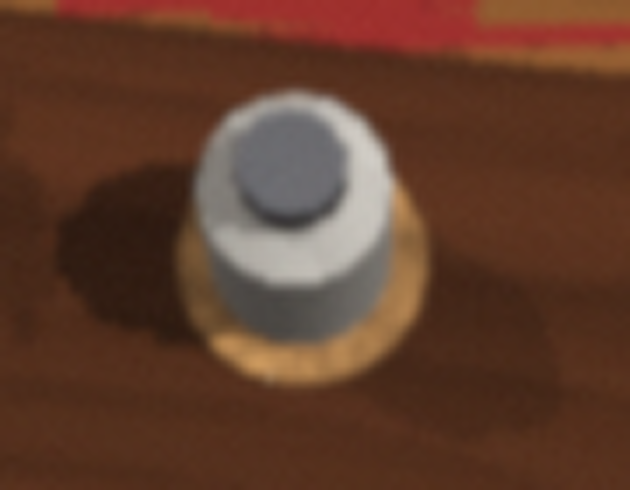

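The crop shows the bottle concentric with its coaster to about 1 mm (base spans columns 215–390, coaster 177–430). Now the tin.

{"op": "apply_moves", "data": {
  "offset": [
    [0.4,0.1,3],
    [0.4,0.1,6.5],
    [0.4,0.1,9.5],
    [0.4,0.1,11],
    [0.4,0.1,11.2],
    [0.4,0.1,11.2],
    [0.4,0.1,11.2]
  ],
  "yaw": [0,0,0,0,0,0,0],
  "gripper": [0,0,0,0,0,0,0]
}}

```text
clock: 36.3
tool_pos: [0.4867, -0.3267, 0.0098]
orientation: [[0.99, -0.142, 0.002], [-0.142, -0.99, -0.001], [0.002, 0.001, -1.0]]
force: [-1.2, 0.3, 0.3]
finger_gap: 1.003
gripper_force: 0.0
```

{"op": "apply_moves", "data": {
  "offset": [
    [0,0,0],
    [0,0,0],
    [0,0,0],
    [0,0,0],
    [0,0,0],
    [0,0,0]
  ],
  "yaw": [0,0,0,0,0,0],
  "gripper": [60,120,180,255,255,255]
}}

```text
clock: 36.9
tool_pos: [0.4863, -0.3258, 0.0094]
orientation: [[0.99, -0.142, 0.001], [-0.142, -0.99, 0.0], [0.001, -0.0, -1.0]]
force: [-0.6, 2.6, 6.3]
finger_gap: 0.669
gripper_force: 41.6
```

```bash
python3 go.py .5335 .0805 .08 -8.5
```

```text
off [ -1.11 -40.89  -7.05] yaw 0.005 | at [ 0.4863 -0.3258  0.0094] ang -8.2 t 36.9 gap 0.669 F 41.6
```

{"op": "apply_moves", "data": {
  "offset": [
    [0,0,-1],
    [0,0,-3.5],
    [0,-1.5,-6],
    [-0.1,-5,-7],
    [-0.2,-9,-7],
    [-0.4,-13.5,-7],
    [-0.5,-18,-7],
    [-0.6,-22.5,-7]
  ],
  "yaw": [0,0,0,0,0,0,0,0],
  "gripper": [255,255,255,255,255,255,255,255]
}}

```text
clock: 37.7
tool_pos: [0.5111, -0.1012, 0.0786]
orientation: [[0.99, -0.143, -0.0], [-0.143, -0.99, -0.0], [-0.0, 0.0, -1.0]]
force: [1.3, 0.0, -3.1]
finger_gap: 0.668
gripper_force: 44.2
```

```bash
python3 go.py .5335 .0805 .018 -8.5
```

```text
off [ -0.39 -18.3    6.06] yaw 0.005 | at [ 0.5111 -0.1012  0.0786] ang -8.2 t 37.7 gap 0.668 F 44.2
```

{"op": "apply_moves", "data": {
  "offset": [
    [-0.1,-4.5,0],
    [-0.2,-9,0],
    [-0.3,-13.5,0],
    [-0.4,-17,0.5],
    [-0.4,-18.3,2.2],
    [-0.4,-18.3,4],
    [-0.4,-18.3,5.5],
    [-0.4,-18.3,6]
  ],
  "yaw": [0,0,0,0,0,0,0,0],
  "gripper": [255,255,255,255,255,255,255,255]
}}

```text
clock: 38.5
tool_pos: [0.5323, 0.0781, 0.0168]
orientation: [[0.99, -0.143, -0.003], [-0.143, -0.99, -0.001], [-0.003, 0.002, -1.0]]
force: [0.1, 0.3, -3.9]
finger_gap: 0.676
gripper_force: 44.2
```

{"op": "apply_moves", "data": {
  "offset": [
    [0,0,0],
    [0,0,0]
  ],
  "yaw": [0,0],
  "gripper": [255,255]
}}

```text
clock: 38.7
tool_pos: [0.5342, 0.0786, 0.0188]
orientation: [[0.99, -0.144, 0.001], [-0.144, -0.99, -0.0], [0.001, -0.0, -1.0]]
force: [-0.8, -0.2, -4.0]
finger_gap: 0.668
gripper_force: 44.2
```

```bash
python3 go.py .5335 .0805 .0125 -8.5
```

```text
off [-0.1  -0.18  0.63] yaw 0.004 | at [0.5342 0.0786 0.0188] ang -8.3 t 38.7 gap 0.668 F 44.2
```

{"op": "apply_moves", "data": {
  "offset": [
    [-0.05,-0.18,0.1],
    [-0.05,-0.18,0.2],
    [-0.05,-0.18,0.3],
    [-0.05,-0.18,0.4],
    [-0.05,-0.18,0.5],
    [-0.05,-0.18,0.5]
  ],
  "yaw": [0,0,0,0,0,0],
  "gripper": [255,255,255,255,255,255]
}}

```text
clock: 39.3
tool_pos: [0.5334, 0.0809, 0.0131]
orientation: [[0.99, -0.143, -0.0], [-0.143, -0.99, -0.0], [-0.0, 0.0, -1.0]]
force: [-0.4, -0.3, -3.7]
finger_gap: 0.668
gripper_force: 44.2
```

{"op": "apply_moves", "data": {
  "offset": [
    [0,0,0.05],
    [0,0,0.1],
    [0,0,0.1]
  ],
  "yaw": [0,0,0],
  "gripper": [255,255,255]
}}

```text
clock: 39.6
tool_pos: [0.5335, 0.0809, 0.0125]
orientation: [[0.99, -0.143, 0.0], [-0.143, -0.99, -0.0], [0.0, 0.0, -1.0]]
force: [-1.9, -0.7, -0.3]
finger_gap: 0.673
gripper_force: 44.7
```

Touching. Release, and over to the jar at (.5815,−.318).

{"op": "apply_moves", "data": {
  "offset": [
    [0,0,0],
    [0,0,0],
    [0,0,0],
    [0,0,0],
    [0,0,-3],
    [0,0,-7],
    [0,2,-11],
    [0,6,-12]
  ],
  "yaw": [0,0,0,0,0,0,0,0],
  "gripper": [0,0,0,0,0,0,0,0]
}}

```text
clock: 40.4
tool_pos: [0.5284, 0.0249, 0.1367]
orientation: [[0.991, -0.137, 0.008], [-0.137, -0.991, 0.003], [0.008, -0.004, -1.0]]
force: [1.1, -1.5, -0.5]
finger_gap: 1.001
gripper_force: 0.0
```

```bash
python3 go.py .5815 -.3175 .11 -8.5
```

```text
off [ 9.92 33.2   2.61] yaw 0.011 | at [0.5284 0.0249 0.1367] ang -7.9 t 40.4 gap 1.001 F 0.0
```

{"op": "apply_moves", "data": {
  "offset": [
    [1.3,4.4,0],
    [2.6,8.8,0],
    [4,13.2,0],
    [5.3,17.6,0],
    [6.6,22,0.5],
    [8,26.4,1.5],
    [9.5,31,2.5],
    [9.9,32.7,2.5]
  ],
  "yaw": [0,0,0,0,0,0,0,0],
  "gripper": [0,0,0,0,0,0,0,0]
}}

```text
clock: 41.2
tool_pos: [0.5743, -0.3225, 0.1057]
orientation: [[0.989, -0.148, -0.002], [-0.148, -0.989, -0.003], [-0.002, 0.003, -1.0]]
force: [-0.6, -0.3, -0.3]
finger_gap: 0.999
gripper_force: 0.0
```

```bash
python3 - <<'E'
from h import *
from go import go
locate("tin",(.534,.08),.015,.06)
go(.5815,-.3175,.003,-8.5)
d=imaging.get_image("top"); cv2.imwrite("pics/t1.png",cv2.resize(d["image"][205:275,235:325],None,fx=7,fy=7,interpolation=cv2.INTER_CUBIC))
E
```

```text
top tin [0.5341 0.0811] iou 0.918 conf 0.97
side tin [0.5339 0.0783] iou 0.925 conf 0.74
off [ 0.54  0.2  10.41] yaw 0.006 | at [ 0.5764 -0.3149  0.1071] ang -8.2 t 41.4 gap 0.999 F 0.0
```

View pics/t1.png

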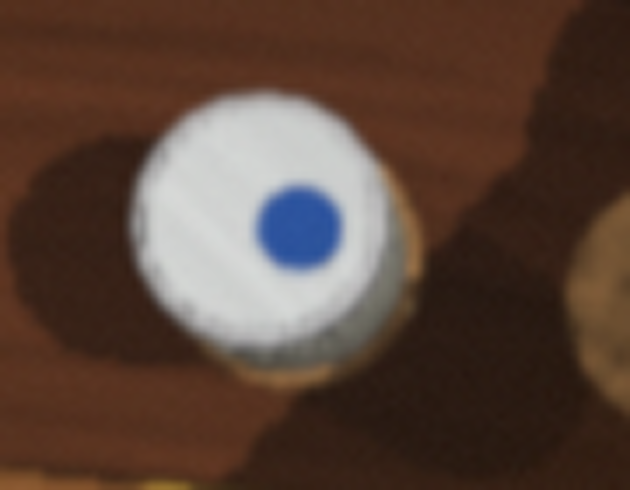

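The tin sits centred, with an even rim showing at the right and below (410,270)/(290,380). Now the jar.

{"op": "apply_moves", "data": {
  "offset": [
    [0.5,0.2,3],
    [0.5,0.2,6.5],
    [0.5,0.2,9],
    [0.5,0.2,10],
    [0.5,0.2,10.4],
    [0.5,0.2,10.4],
    [0.5,0.2,10.4]
  ],
  "yaw": [0,0,0,0,0,0,0],
  "gripper": [0,0,0,0,0,0,0]
}}

```text
clock: 42.15
tool_pos: [0.5822, -0.3191, 0.0048]
orientation: [[0.99, -0.142, 0.002], [-0.142, -0.99, -0.001], [0.002, 0.001, -1.0]]
force: [-0.2, -0.1, 0.1]
finger_gap: 1.001
gripper_force: 0.0
```

{"op": "apply_moves", "data": {
  "offset": [
    [0,0,0],
    [0,0,0],
    [0,0,0],
    [0,0,0],
    [0,0,0],
    [0,0,0]
  ],
  "yaw": [0,0,0,0,0,0],
  "gripper": [60,120,180,255,255,255]
}}

```text
clock: 42.75
tool_pos: [0.5815, -0.3191, 0.0042]
orientation: [[0.99, -0.143, 0.001], [-0.143, -0.99, -0.0], [0.001, 0.0, -1.0]]
force: [-1.5, 2.1, 6.1]
finger_gap: 0.579
gripper_force: 43.0
```

```bash
python3 go.py .523 -.0195 .07 -8.5
```

```text
off [-10.07 -28.82  -6.6 ] yaw 0.005 | at [ 0.5815 -0.3191  0.0042] ang -8.2 t 42.8 gap 0.579 F 43.0
```

{"op": "apply_moves", "data": {
  "offset": [
    [0,0,-1],
    [0,0,-3.5],
    [-0.5,-1.5,-6],
    [-1.7,-5,-7],
    [-3,-8.7,-7],
    [-4.3,-12.5,-7],
    [-5.7,-16.5,-7],
    [-7,-20,-7]
  ],
  "yaw": [0,0,0,0,0,0,0,0],
  "gripper": [255,255,255,255,255,255,255,255]
}}

```text
clock: 43.55
tool_pos: [0.5392, -0.1087, 0.0734]
orientation: [[0.99, -0.142, -0.001], [-0.142, -0.99, 0.001], [-0.001, -0.0, -1.0]]
force: [1.1, 0.7, -3.0]
finger_gap: 0.58
gripper_force: 42.3
```

```bash
python3 go.py .5235 -.0195 .013 -8.5
```

```text
off [-2.82 -8.6   6.05] yaw 0.006 | at [ 0.5392 -0.1087  0.0734] ang -8.2 t 43.5 gap 0.580 F 42.3
```

{"op": "apply_moves", "data": {
  "offset": [
    [-1.2,-3.8,0],
    [-2.4,-7.2,0],
    [-2.8,-8.6,1],
    [-2.8,-8.6,2.8],
    [-2.8,-8.6,4.5],
    [-2.8,-8.6,5.7],
    [-2.8,-8.6,6],
    [-2.8,-8.6,6]
  ],
  "yaw": [0,0,0,0,0,0,0,0],
  "gripper": [255,255,255,255,255,255,255,255]
}}

```text
clock: 44.35
tool_pos: [0.5245, -0.0223, 0.0129]
orientation: [[0.99, -0.143, -0.001], [-0.143, -0.99, -0.0], [-0.001, 0.0, -1.0]]
force: [-0.3, -0.8, -2.9]
finger_gap: 0.578
gripper_force: 42.1
```

{"op": "apply_moves", "data": {
  "offset": [
    [0,0,0],
    [0,0,0]
  ],
  "yaw": [0,0],
  "gripper": [255,255]
}}

```text
clock: 44.55
tool_pos: [0.5254, -0.022, 0.0139]
orientation: [[0.99, -0.143, 0.001], [-0.143, -0.99, -0.0], [0.001, -0.0, -1.0]]
force: [0.3, -0.5, -2.8]
finger_gap: 0.578
gripper_force: 42.1
```

```bash
python3 go.py .5235 -.0195 .007 -8.5
```

```text
off [-0.23 -0.22  0.69] yaw 0.005 | at [ 0.5254 -0.022   0.0139] ang -8.2 t 44.5 gap 0.578 F 42.1
```

{"op": "apply_moves", "data": {
  "offset": [
    [-0.15,-0.2,0.1],
    [-0.15,-0.2,0.2],
    [-0.15,-0.2,0.3],
    [-0.15,-0.2,0.4],
    [-0.15,-0.2,0.5],
    [-0.15,-0.2,0.55],
    [-0.15,-0.2,0.6],
    [-0.15,-0.2,0.6]
  ],
  "yaw": [0,0,0,0,0,0,0,0],
  "gripper": [255,255,255,255,255,255,255,255]
}}

```text
clock: 45.35
tool_pos: [0.5235, -0.0197, 0.0072]
orientation: [[0.99, -0.143, -0.0], [-0.143, -0.99, -0.0], [-0.0, 0.0, -1.0]]
force: [0.9, -0.1, -3.2]
finger_gap: 0.581
gripper_force: 42.3
```

{"op": "apply_moves", "data": {
  "offset": [
    [0,0,0.05],
    [0,0,0.1],
    [0,0,0.1]
  ],
  "yaw": [0,0,0],
  "gripper": [255,255,255]
}}

```text
clock: 45.65
tool_pos: [0.5236, -0.0197, 0.0071]
orientation: [[0.99, -0.143, -0.0], [-0.143, -0.99, -0.0], [0.0, 0.0, -1.0]]
force: [-2.7, 0.7, 8.6]
finger_gap: 0.581
gripper_force: 43.6
```

{"op": "apply_moves", "data": {
  "offset": [
    [0,0,0],
    [0,0,0],
    [0,0,0],
    [0,0,0],
    [0,0,-3],
    [0,0,-7],
    [0,2,-11],
    [0,6,-12]
  ],
  "yaw": [0,0,0,0,0,0,0,0],
  "gripper": [0,0,0,0,0,0,0,0]
}}

```text
clock: 46.45
tool_pos: [0.5187, -0.0764, 0.1305]
orientation: [[0.991, -0.137, 0.008], [-0.137, -0.991, 0.001], [0.008, -0.002, -1.0]]
force: [1.0, 0.1, -0.0]
finger_gap: 1.002
gripper_force: 0.0
```

{"op": "apply_moves", "data": {
  "offset": [
    [0,4,0],
    [0,8,0],
    [0,12,0],
    [0,16,0],
    [0,20,0],
    [0,22,0],
    [0,22,0],
    [0,22,0]
  ],
  "yaw": [0,0,0,0,0,0,0,0],
  "gripper": [0,0,0,0,0,0,0,0]
}}

```text
clock: 47.25
tool_pos: [0.4835, -0.2964, 0.126]
orientation: [[0.99, -0.143, -0.0], [-0.143, -0.99, 0.001], [-0.0, -0.001, -1.0]]
force: [-0.7, 0.5, 0.0]
finger_gap: 1.002
gripper_force: 0.0
```

```bash
python3 - <<'E'
from h import *
locate("tin",(.534,.08),.015,.06); locate("bottle",(.64,.024),.015,.06); locate("square_jar",(.523,-.02),.015,.05,-.14,True)
d=imaging.get_image("top"); s=imaging.get_image("side")
cv2.imwrite("pics/fin.png",np.hstack([cv2.resize(d["image"][135:335,70:400],(800,485))])); cv2.imwrite("pics/fins.png",cv2.resize(s["image"][200:480,220:440],None,fx=2.1,fy=2.1))
E
```

```text
top tin [0.5344 0.0806] iou 0.887 conf 0.66
side tin [0.5346 0.0773] iou 0.926 conf 0.67
top bottle [0.6409 0.0267] iou 0.928 conf 0.89
side bottle [0.6221 0.0738] iou 0.136 conf 0.63
top square_jar [ 0.5229 -0.0184 -0.1275] iou 0.871 conf 0.60
side square_jar [ 0.5227 -0.024  -0.002 ] iou 0.798 conf 0.69
```

View pics/fin.png

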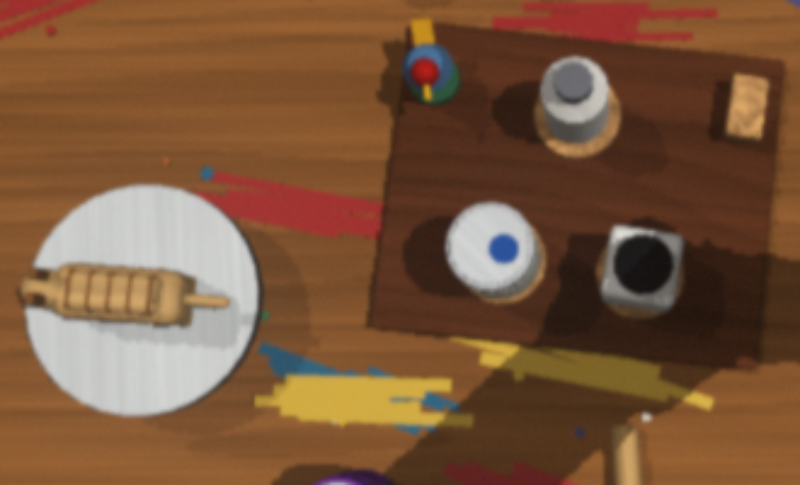

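View pics/fins.png

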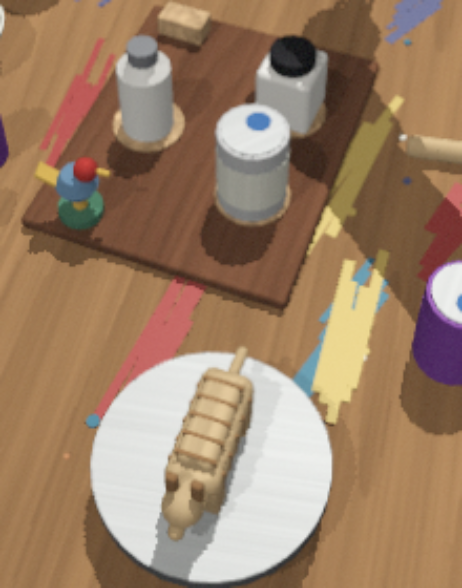

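Both views show the tin, bottle and jar upright and centred on their own coasters, the bird untouched, and the armadillo on its feet in mid-turntable. Handing in.

```bash
python3 -c "
from rig import finish_job;print(finish_job())"
```

```text
the job is handed in; nothing more can be done
None
```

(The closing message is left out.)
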